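Re-home three mistrayed volumes and lock the red one for transit

TASK

The three pocket volumes have been put in each other's trays: move them, using the cork pad as the spare place on the way, until each lies flat and lengthways in the middle of the tray of its own colour. When the red one is home, lock it for transit with the yellow elbow block: stand its leg on the tray floor in the gap at either end of the volume, with its arm reaching over the cover. Set everything down without dropping it, and leave the pencil cup and the scanner where they are.

Things in the scene. Friction and masses are not known exactly. Their poses are not given: they have to be found in the camera images.
- volume_red (a point): red clothbound pocket volume lying flat, cream page edges, gilt frame on the cover; 118 long (x) x 58 wide (y) x 46 thick (z), 0.15 to 0.31 kg; the point is its centre, half-way up (23 mm above its underside). Starts lying lengthways in a tray of another colour.
- volume_blue (a point): blue clothbound pocket volume lying flat, cream page edges, gilt frame on the cover; 118 long (x) x 58 wide (y) x 46 thick (z), 0.15 to 0.31 kg; the point is its centre, half-way up (23 mm above its underside). Starts lying lengthways in a tray of another colour.
- volume_green (a point): green clothbound pocket volume lying flat, cream page edges, gilt frame on the cover; 118 long (x) x 58 wide (y) x 46 thick (z), 0.15 to 0.31 kg; the point is its centre, half-way up (23 mm above its underside). Starts lying lengthways in a tray of another colour.
- tray_red: cardboard cradle tray with a red floor and red end tabs, fixed to the bench; 198 long (x) x 80 wide (y) outside. Origin under its centre, on the bench. Floor 6 mm thick; an upright end wall 4 mm thick, 30 mm high over the bench, at each end of its length (190 mm between them); the long sides are open, with no wall. Holds one volume lengthways; a volume in its middle leaves 36 mm free at either end, its centre 29 mm above the bench.
- tray_blue: cardboard cradle tray with a blue floor and blue end tabs, fixed to the bench; 198 long (x) x 80 wide (y) outside. Origin under its centre, on the bench. Floor 6 mm thick; an upright end wall 4 mm thick, 30 mm high over the bench, at each end of its length (190 mm between them); the long sides are open, with no wall. Holds one volume lengthways; a volume in its middle leaves 36 mm free at either end, its centre 29 mm above the bench.
- tray_green: cardboard cradle tray with a green floor and green end tabs, fixed to the bench; 198 long (x) x 80 wide (y) outside. Origin under its centre, on the bench. Floor 6 mm thick; an upright end wall 4 mm thick, 30 mm high over the bench, at each end of its length (190 mm between them); the long sides are open, with no wall. Holds one volume lengthways; a volume in its middle leaves 36 mm free at either end, its centre 29 mm above the bench.
- pad: cork pad, 150 (x) x 90 (y) x 6 mm thick, fixed to the bench, empty at the start; origin under its centre, on the bench. The spare place for one volume.
- elbow (a point): yellow elbow block (upside-down L), loose, standing on its leg on the bench; 0.12-0.20 kg, mostly the leg. Leg 20 (x) x 40 (y) x 58 mm tall, its top end black; at its top an arm 40 wide, 9.5 thick juts 34 mm to +x, underside 48.5 mm above the foot (clears a volume by 2.5 mm). The point is the leg's centre, 29 mm above the foot; x along the arm, z up. Grip across its 40 mm width.
- pencil_cup (a point): empty steel cup, loose, 56 mm across, 75 mm tall, standing on the robot's side of the trays; the point is at its centre, half-way up. Not to be disturbed.
- scanner (a point): hand-held barcode scanner, grey with a black nose, loose, about 125 x 58 x 40 mm, lying beyond the trays; the point is above the middle of the grey body's underside, 20 mm up. Not to be disturbed.
Things that resemble listed ones, but are neither listed nor needed, are in the scene too. Leave any pink or purple look-alike of the part that bears volume_green alone.

How it is judged:
By the outcome, as a careful person would: the job done as asked, in the order asked, and still so for the second after the job is handed in, with the robot touching nothing.
It also fails if it takes over 141 s, if anything falls off the work surface, if the arm or the gripper's body presses on something with over 40 N, if the wrist force passes 120 N, or if a joint passes its speed limit or range.

ROBOT

A 6-joint arm with a two-finger parallel gripper is mounted at the origin on the work surface. World frame = base frame: x ahead of the robot, y to its left, z up, the work surface at z = 0. Lengths are in m, angles in degrees, forces in N, time in s.
With the tool pointing down it reaches from about 0.4 to 0.825 m from the base axis. Payload 7 kg.
Tool frame: the origin (TCP) lies at the very end of the fingers, on their centre line; the grasp point (between the pads) lies 19 mm behind it; z points along the fingers, y is the line along which they close (so a half turn about z gives the same grasp; the last joint's range is limited). The gripper opens to 88 mm and grips with 3 to 60 N. Pads are 19 mm wide; open, the fingers measure 130 mm over their backs; the gripper's body (78 mm by 193 mm) begins 47 mm behind the grasp point.
Start: joints at [-56.316, 20.546, 0.682, 0, -70.136, -16.507], TCP at [0.199, -0.645, 0.227] pointing down, gripper open.
Joint ranges: [-176.03, 176.03], [-82.01, 121.73], [-58.28, 71.71], [-173.87, 95.51], [-174.79, -0.11], [-173.66, 173.66]. Speed limits (degrees/s): [136.94, 136.94, 172.46, 180, 180, 180].

INTERFACE

Orientations are given as [roll, pitch, yaw] about the fixed x, y, z axes, in that order (R = Rz(yaw) Ry(pitch) Rx(roll)).
In Python, from plant import ctrl gives the robot as it stands.
- The arm moves only by the tool carry_out, never from a script. Its argument "deltas" is a list that holds one entry, the list of rows, each a list of 5 numbers: the shift along the tool's x, y, z scaled (see below), then the turn about the tool's z scaled (see below), then the opening, from -1 (shut) to 1 (fully open). A call has 1 to 5 rows; each row is the pose to reach, as a shift and turn from the pose commanded when the call began, along the tool's axes at that moment, turning the shorter way round; what a row does not reach only later rows make up. The controller multiplies each number of a shift by 20 cm and each number of a turn by 2 pi rad. A row lasts 1/10 s, in which the tool goes at most 50 mm and 8.59 degrees, less where a joint would pass 70% of its speed; a pose out of reach is approached as far as the arm can. A call with a number of a shift or a turn outside -1 to 1 is refused whole. A call with a gripper value outside its range is refused whole. The fingers move at their own pace and stop on an object; the grip force is fixed at half the most. Time passes only in rows, so rows that repeat a pose let the fingers close. It gives the time, the measured TCP pose, the force, the opening and the grip force at its end, in the units of the state.
- ctrl.get_obs(): the state, without advancing time (a new reading comes with each control period).
- ctrl.snapshot(name): name is "side" or "top" or "wrist"; returns a dict with "color" (384x512x3 uint8, red, green, blue), "camera_matrix" (3x3 intrinsics, pixels), "k1" (the pictures are not rectified: a ray, as slopes to the right and down, at radius r is drawn at 1 + k1 r^2 times it, then the intrinsics apply), "R" (3x3) and "t" (3): a world point X has camera coordinates R X + t. Camera axes: x right, y down, z forward; pixel columns grow to the right and rows downward; lengths in m; the calibration is good to about 2 mm. A picture is of the moment at which its call begins. There is no depth.
- ctrl.close_job(): hands the job in; it is judged then, once.
Trained networks look in a picture, given as the dict that the camera call returned (one of the last four; its "shot" number tells which), for a name from the list of things; names that differ only in an ending like _2 or _b are one class to them, and where a whole thing is asked for, a point or a joint stands for the part that bears it (a point fixed in the world has none). Each returns a list of dicts, best first, with "p" (0 to 1); they miss things now and then, are a little off and sometimes report something else, mostly with a low value. They report only what shows in the picture. A call takes as long as a camera call. They do not tell look-alikes from the thing itself.
- ctrl.search_frame(picture, name): "centre" ([column, row] in pixels, amid what is visible of it).
- ctrl.silhouettes(picture, name): "mask" (384x512 bool, what is visible of it) and "centre" ([column, row] in pixels, amid what is visible of it).
- ctrl.spot_point(picture, name): "centre" ([column, row] in pixels: a listed point, or the origin of a listed thing).
The state is a dict: "clock": time; "joint_pos": joint angles; "qvel": joint speeds; "tau": joint torques, N m; "tool_pos": TCP position; "orientation": TCP orientation; "force": force on the tool from outside, world axes, zero at the start; "moment": the same for the moment, N m; "opening": finger opening in m; "gripper_force": force on a finger pad.
Only numpy, scipy, OpenCV 4.12 (cv2) and the standard library are available. Lean on these libraries where they do the work, as an engineer would, in place of code of your own. Each camera call takes 0.05 s, during which the arm holds its last target. There are 200 camera calls.

## Working session

There is one attempt and no reset: what is moved stays moved. The work goes in short steps, Python scripts to look and compute and a tool call to move; the robot and the scene stay as the last step left them, time stands still between calls to the robot, and variables do not carry over. Pictures are saved under pics/ and viewed, at most 14 in all, crops included, and the job is handed in when it is done.

Besides the shell and the picture viewer there is one more tool, called after ">>>" as a command line: name --argument value ..., lists and objects as JSON in quotes. carry_out: Moves the arm, as the interface text tells. Its arguments: {"type":"object","properties":{"deltas":{"type":"array"}},"required":["deltas"]}

```bash
ls; mkdir -p pics
cat > h.py <<'E'
import numpy as np, cv2
from plant import ctrl
def save(p,f,crop=None,scale=1):
    im=p["color"][:,:,::-1]
    if crop: im=im[crop[1]:crop[3],crop[0]:crop[2]]
    cv2.imwrite("pics/"+f,cv2.resize(im,None,fx=scale,fy=scale,interpolation=cv2.INTER_CUBIC))
def D(p): return np.array([p["k1"],0,0,0,0],float)
def world(p,uv,z):
    K=np.array(p["camera_matrix"],float);R=np.array(p["R"]);t=np.array(p["t"])
    x,y=((np.array(uv,float)-K[:2,2])/[K[0,0],K[1,1]])
    rd=np.hypot(x,y); r=rd
    for _ in range(30): r=rd/(1+p["k1"]*r*r)
    s=r/rd if rd>0 else 1
    d=R.T@np.array([x*s,y*s,1]); o=-R.T@t
    return o+d*(z-o[2])/d[2]
def pix(p,X):
    K=np.array(p["camera_matrix"],float);c=np.array(p["R"])@np.array(X,float)+np.array(p["t"])
    a=c[:2]/c[2]; a=a*(1+p["k1"]*(a@a)); return K[:2,:2]@a+K[:2,2]
E
python3 - <<'E'
from h import *
print(ctrl.get_obs())
for n in ("top","side"):
    p=ctrl.snapshot(n); save(p,n+"0.png",scale=1.5)
    print(n,"cam at",-np.array(p["R"]).T@np.array(p["t"]))
    for k,z in dict(volume_red=.029,volume_blue=.029,volume_green=.029,tray_red=0,tray_blue=0,tray_green=0,pad=0,elbow=.029,pencil_cup=.0375,scanner=.02).items():
        for d in ctrl.spot_point(p,k):
            print(k,round(d["p"],2),np.round(d["centre"],1),np.round(world(p,d["centre"],z),4))
E
```

```text
pics
{'clock': 0.0, 'joint_pos': array([-5.63170740e+01,  2.05915545e+01,  6.32292485e-01, -2.01588489e-02,
       -7.01359058e+01, -1.65056813e+01]), 'qvel': array([-0.04434713, -0.07605588,  0.01031265, -0.03328201, -0.05755504,
       -0.02145248]), 'tau': array([-5.91532680e-04, -5.82718420e+01,  2.93066293e+01,  6.99752122e+00,
        6.91661640e-03, -1.28777151e-04]), 'tool_pos': array([ 0.19915454, -0.64442396,  0.22560997]), 'orientation': array([ 1.79903369e+02, -8.87127083e-03, -1.62829613e+02]), 'force': array([-0.73688973, -0.81146458,  0.28005778]), 'moment': array([ 0.02358177,  0.02744621, -0.00465239]), 'gripper_force': 0.0, 'opening': 0.08720574453377936}
top cam at [ 0.47487115 -0.03023956  1.11080396]
volume_red 0.7 [239.  179.7] [ 0.5906 -0.0112  0.029 ]
volume_blue 0.87 [169.3 192.1] [0.5606 0.1727 0.029 ]
volume_green 0.94 [399.9 273. ] [ 0.3352 -0.4352  0.029 ]
volume_green 0.89 [361.3 201.7] [ 0.5274 -0.335   0.029 ]
volume_green 0.83 [333.9 289.5] [ 0.2984 -0.2552  0.029 ]
tray_red 0.94 [359.8 198.5] [ 0.5376 -0.3392  0.    ]
tray_red 0.58 [297.7 198.2] [ 0.
[... 494 characters left out ...]
me_blue 0.94 [211.3 251.4] [0.549  0.1689 0.029 ]
volume_blue 0.54 [229.3 210. ] [0.5749 0.0045 0.029 ]
volume_green 0.94 [342.7 184.1] [ 0.2922 -0.2601  0.029 ]
volume_green 0.8 [346.7 153.8] [ 0.3229 -0.4186  0.029 ]
volume_green 0.66 [283.5 150.1] [ 0.532  -0.3411  0.029 ]
volume_green 0.29 [228.2 206.6] [ 0.5845 -0.0069  0.029 ]
tray_red 0.94 [280.6 158.6] [ 0.5349 -0.326   0.    ]
tray_red 0.71 [284.7 148.5] [ 0.5428 -0.3865  0.    ]
tray_green 0.94 [211.  260.5] [ 0.5463  0.1786 -0.    ]
pad 0.94 [202.1 308.5] [0.4946 0.3225 0.    ]
elbow 0.7 [259.9 176.8] [ 0.551  -0.1752  0.029 ]
pencil_cup 0.92 [281.6 251.8] [0.3683 0.0915 0.0375]
scanner 0.73 [182.7 175.4] [ 0.7916 -0.0781  0.02  ]
```

View pics/top0.png

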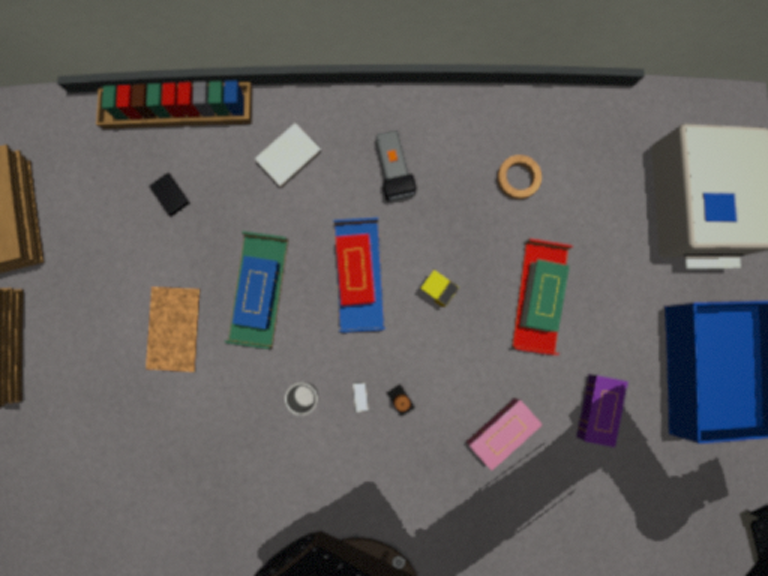

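View pics/side0.png

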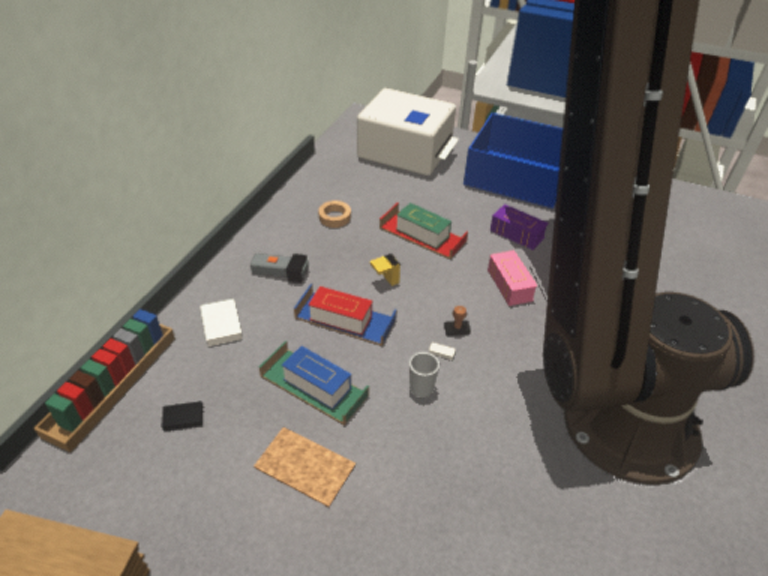

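Top view (1.5× pixels): the green tray at (258,291) holds blue, the blue tray at (358,275) holds red, and the red tray at (543,297) holds green. The pad is at (173,329), the elbow at (437,287), the cup at (301,398) and the scanner at (396,165). Look-alikes to avoid: the pink (505,435) and purple (603,411) volumes, the books in the rack at (175,100), the blue bin and the yellow/white boxes. The wanted ones are the three volumes lying in the trays.

Plan: blue→pad, green→green tray, red→red tray, elbow, blue→blue tray.

>>> carry_out --deltas '[[[-0.94,0.52,-0.4,0.048,1],[-0.94,0.52,-0.4,0.048,1],[-0.94,0.52,-0.4,0.048,1],[-0.94,0.52,-0.4,0.048,1],[-0.94,0.52,-0.4,0.048,1]]]'

```text
clock: 1.6
tool_pos: [0.3502, -0.4882, 0.3085]
orientation: [-179.9, 0.1, 180.0]
force: [0.2, -1.4, -0.0]
opening: 0.0877
gripper_force: 0.0
```

>>> carry_out --deltas '[[[-0.5,0.75,0,0,1],[-0.5,0.75,0,0,1],[-0.5,0.75,0,0,1],[-0.5,0.75,0,0,1],[-0.5,0.75,0,0,1]]]'

```text
clock: 2.1
tool_pos: [0.4504, -0.3374, 0.3068]
orientation: [180.0, 0.1, -179.9]
force: [0.2, -0.9, -0.5]
opening: 0.0874
gripper_force: 0.0
```

```bash
cat >> h.py <<'E'
Z=dict(volume_red=.029,volume_blue=.029,volume_green=.029,tray_red=0,tray_blue=0,tray_green=0,pad=0,elbow=.029,pencil_cup=.0375,scanner=.02)
def rect(p,mask,z):
    m=mask.astype(np.uint8); n,l,s,_=cv2.connectedComponentsWithStats(m)
    m=(l==1+np.argmax(s[1:,4])).astype(np.uint8)
    c=max(cv2.findContours(m,cv2.RETR_EXTERNAL,cv2.CHAIN_APPROX_NONE)[0],key=cv2.contourArea)[:,0]
    w=np.array([world(p,q,z)[:2] for q in c])
    (cx,cy),(a,b),th=cv2.minAreaRect((w*1000).astype(np.float32))
    if a<b: a,b,th=b,a,th+90
    return np.round([cx,cy,a,b,(th+90)%180-90],1)
def spots(p,names):
    for k in names:
        for d in ctrl.spot_point(p,k):
            if d["p"]>.3: print(k,round(d["p"],2),np.round(d["centre"],0),np.round(world(p,d["centre"],Z[k])*1000,1))
E
python3 - <<'E'
from h import *
p=ctrl.snapshot("wrist"); save(p,"w1.png",scale=1.5)
print("cam",-np.array(p["R"]).T@np.array(p["t"]),np.array(p["R"]).round(2).tolist(),p["k1"])
spots(p,["volume_green","tray_red","elbow"])
for k,z in (("volume_green",.052),("tray_red",.006),("elbow",.058)):
    for d in ctrl.silhouettes(p,k):
        if d["p"]>.3: print(k,d["p"],rect(p,d["mask"],z))
E
```

```text
cam [ 0.38445865 -0.33962771  0.46434618] [[-0.0, 1.0, 0.0], [0.97, 0.0, 0.25], [0.25, 0.0, -0.97]] 0.004822142875724308
volume_green 0.92 [187.  81.] [ 337.6 -437.3   29. ]
volume_green 0.62 [255. 219.] [ 538.9 -342.9   29. ]
volume_green 0.56 [311.  54.] [ 302.3 -267.4   29. ]
elbow 0.6 [370. 221.] [ 541.8 -164.    29. ]
volume_green 0.78 [ 303.6 -267.   121.8   57.9  -49.3]
volume_green 0.55 [ 337.3 -437.7  118.5   66.4  -12.2]
tray_red 0.89 [ 515.4 -336.7  149.1   82.4   -9.1]
elbow 0.96 [ 537.5 -158.1   82.6   26.4   61.3]
```

View pics/w1.png

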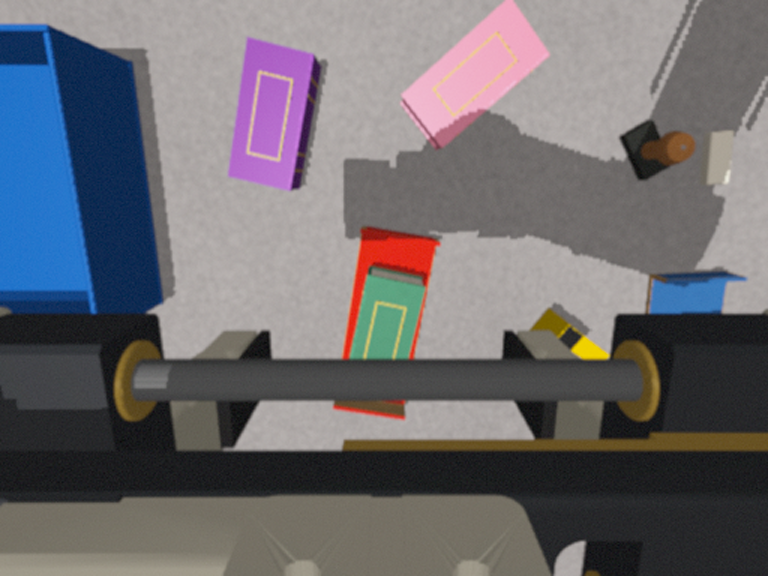

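The wrist picture (1.5× pixels) shows the red tray with the green volume at (390,320), and the elbow at (575,335) with its black leg top toward the upper left. The gripper hides rows past about 310, so I'll move the tool farther out to look.

>>> carry_out --deltas '[[[-0.85,0.85,0,0,1],[-0.85,0.85,0,0,1],[-0.85,0.85,0,0,1],[-0.85,0.85,0,0,1],[-0.85,0.85,0,0,1]]]'

```text
clock: 2.95
tool_pos: [0.6201, -0.1695, 0.3063]
orientation: [180.0, -0.0, 179.9]
force: [-0.3, -0.8, 0.2]
opening: 0.0874
gripper_force: 0.0
```

```bash
cat >> h.py <<'E'
def look(f,vols,trays,extra=()):
    p=ctrl.snapshot("wrist"); save(p,f,scale=1.5); print("tcp",ctrl.get_obs()["tool_pos"].round(4))
    spots(p,list(vols)+list(trays)+list(extra))
    for k,z in [(v,.052) for v in vols]+[(v,.006) for v in trays]+[(v,.058) for v in extra]:
        for d in ctrl.silhouettes(p,k):
            if d["p"]>.3: print("sil",k,round(d["p"],2),np.round(d["centre"]),rect(p,d["mask"],z))
    return p
E
python3 - <<'E'
from h import *
look("w2.png",["volume_red","volume_green"],["tray_red","tray_blue"],["elbow"])
E
```

```text
tcp [ 0.6234 -0.1662  0.3051]
volume_red 0.97 [370. 142.] [590.7  -7.2  29. ]
volume_green 0.91 [133. 107.] [ 541.3 -347.4   29. ]
elbow 0.71 [261. 108.] [ 542.5 -166.    29. ]
sil volume_red 0.82 [373. 140.] [591.2 -14.1 119.2  70.    4.1]
sil volume_green 0.97 [134. 108.] [ 542.1 -334.8  121.4   73.8  -12.3]
sil tray_red 0.67 [162.  86.] [ 540.4 -345.2  210.3   91.2   -9.3]
sil tray_blue 0.7 [352. 100.] [585.5  -9.9 210.5  90.8   2.6]
sil elbow 0.68 [272. 118.] [ 556.5 -153.    53.9   39.7   54.4]
```

View pics/w2.png

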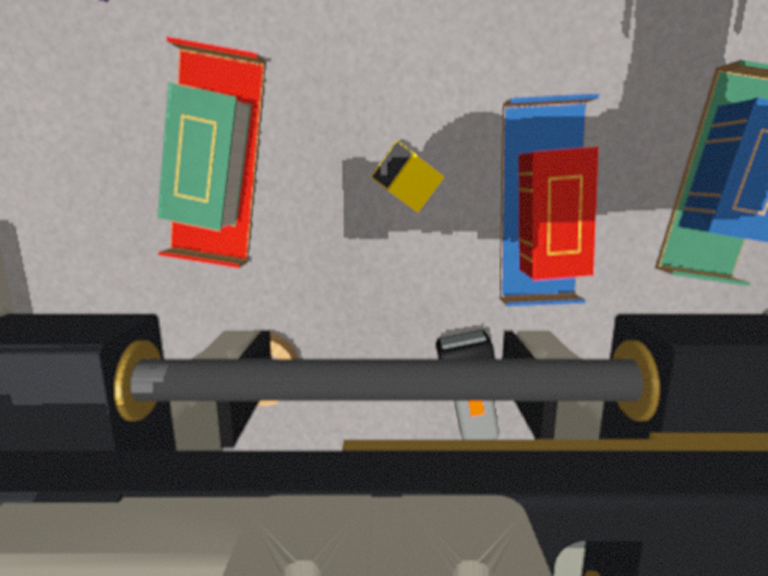

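>>> carry_out --deltas '[[[0,1,0,0,1],[0,1,0,0,1],[0,1,0,0,1],[0,1,0,0,1],[0,1,0,0,1]]]'

```text
clock: 4.0
tool_pos: [0.619, 0.0342, 0.3067]
orientation: [179.9, 0.0, -179.9]
force: [0.8, 0.0, -0.7]
opening: 0.0879
gripper_force: 0.0
```

>>> carry_out --deltas '[[[0.1,0.6,0,0,1],[0.1,0.6,0,0,1],[0.1,0.6,0,0,1],[0.1,0.6,0,0,1]]]'

```text
clock: 4.4
tool_pos: [0.5988, 0.1518, 0.3066]
orientation: [180.0, 0.0, -180.0]
force: [-0.4, -1.1, -1.0]
opening: 0.088
gripper_force: 0.0
```

Run:
```python
from h import *
look("w3.png",["volume_red","volume_blue"],["tray_green","tray_blue","pad"])
```

```text
tcp [0.5991 0.1504 0.3067]
volume_red 0.76 [151. 156.] [590.4  -6.4  29. ]
volume_blue 0.82 [267. 134.] [557.  163.3  29. ]
tray_green 0.41 [149. 157.] [595.8 -20.4   0. ]
pad 0.68 [374.  88.] [491.4 322.8   0. ]
sil volume_red 0.74 [150. 158.] [ 5.906e+02 -5.000e-01  1.192e+02  7.200e+01  4.100e+00]
sil volume_blue 0.71 [213.   3.] [401.1  91.3  39.5  13.1 -89.9]
sil volume_blue 0.69 [270. 131.] [553.9 165.7 118.2  58.4  -9.8]
sil tray_green 0.76 [293. 130.] [561.5 168.5 212.   83.6  -8.4]
sil tray_blue 0.68 [149. 110.] [586.6 -17.7 213.2  94.5   2.7]
sil pad 0.7 [377.  85.] [492.8 322.7 151.7  92.   -3.8]
```

View pics/w3.png

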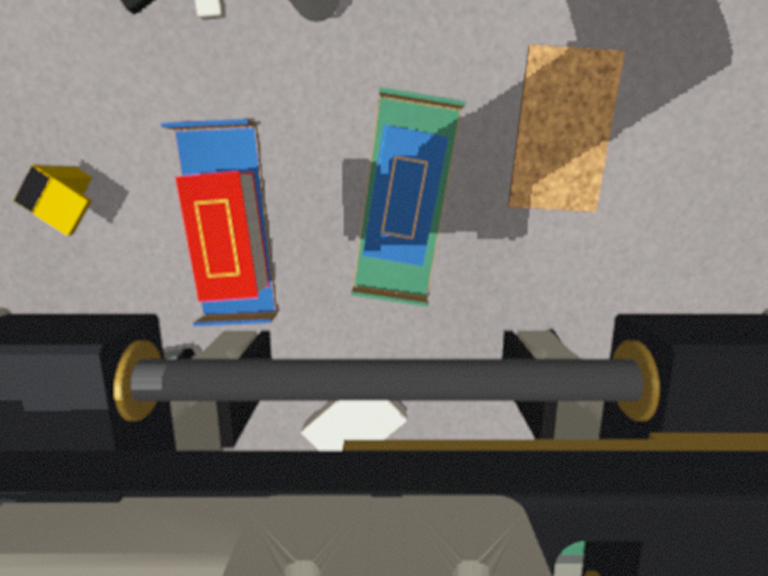

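The wrist pictures (1.5× pixels):
- **First picture:** the red tray with green is at (212,155). The elbow is at (408,175), with its black leg top at the upper left and its arm toward the lower right. The blue tray with red is at (550,205).
- **Second picture:** the green tray with blue is at (405,197), and the pad is at (567,128).

I'll fit box models to the silhouettes.

```bash
cat >> h.py <<'E'
from scipy.optimize import minimize
def box(x0,x1,y0,y1,z0,z1): return np.array([[x,y,z] for x in (x0,x1) for y in (y0,y1) for z in (z0,z1)])/1000
TR=box(-99,99,-40,40,0,30); PAD=box(-75,75,-45,45,0,6)
VOL=box(-59,59,-29,29,6,52)
ELB=np.vstack([box(-10,10,-20,20,0,58),box(-10,44,-20,20,48.5,58)])
def fit(p,mask,model,x0,dz=0):
    m=mask.astype(np.uint8); n,l,s,_=cv2.connectedComponentsWithStats(m)
    m=np.isin(l,[i for i in range(1,n) if s[i,4]>60]).astype(np.uint8)
    pts=cv2.findNonZero(m); S=4
    H=np.zeros((384*S,512*S),np.uint8)
    cv2.fillConvexPoly(H,cv2.convexHull(pts)*S+S//2,1)
    def cost(v):
        c,s=np.cos(v[2]/57.3),np.sin(v[2]/57.3)
        q=np.array([pix(p,[v[0]/1e3+c*a-s*b,v[1]/1e3+s*a+c*b,z+dz]) for a,b,z in model])
        G=np.zeros_like(H); cv2.fillConvexPoly(G,cv2.convexHull(np.round((q+.5)*S).astype(np.int32)),1)
        return 1-(H&G).sum()/max(1,(H|G).sum())
    r=min((minimize(cost,x0,method="Nelder-Mead",options=dict(initial_simplex=np.array(x0)+d*np.array([[0,0,0],[12,0,0],[0,12,0],[0,0,8]]),xatol=.2,fatol=1e-4)) for d in(1,-1)),key=lambda r:r.fun)
    return np.round(r.x,1),round(1-r.fun,3)
MOD=dict(volume_red=VOL,volume_blue=VOL,volume_green=VOL,tray_red=TR,tray_blue=TR,tray_green=TR,pad=PAD,elbow=ELB)
def fits(p,guess,dz={}):
    out={}
    for k,g in guess.items():
        for d in ctrl.silhouettes(p,k):
            if d["p"]<.25: continue
            if np.hypot(*(pix(p,[g[0]/1e3,g[1]/1e3,.03])-d["centre"]))>45: continue
            print(k,round(d["p"],2),*fit(p,d["mask"],MOD[k],g,dz.get(k,0)))
E
python3 - <<'E'
from h import *
p=ctrl.snapshot("wrist")
fits(p,dict(volume_blue=[555,165,-10],tray_green=[559,168,-9],tray_blue=[585,-12,3],volume_red=[591,-7,4],pad=[492,322,-4],elbow=[540,-165,35]))
E
```

```text
tray_green 0.79 [559.1 167.5  -8.7] 0.978
volume_red 0.72 [591.3  -7.4   3.7] 0.979
pad 0.65 [491.3 323.3  -3.1] 0.973
elbow 0.56 [ 545.8 -166.1   54.3] 0.963
```

>>> carry_out --deltas '[[[0.215,0.075,0.95,0.025,1],[0.215,0.075,0.95,0.025,1],[0.215,0.075,0.95,0.025,1],[0.215,0.075,0.95,0.025,1],[0.215,0.075,0.95,0.025,1]]]'

```text
clock: 5.8
tool_pos: [0.5518, 0.1629, 0.1111]
orientation: [-179.6, -0.5, 170.9]
force: [-0.1, -0.5, -0.2]
opening: 0.0876
gripper_force: 0.0
```

Run:
```python
from h import *
p=ctrl.snapshot("wrist"); save(p,"w4.png",scale=1.2)
o=ctrl.get_obs(); print(o["tool_pos"],o["orientation"])
```

```text
[0.55488193 0.16387047 0.11493553] [-179.77833488   -0.21686555  170.95194805]
```

View pics/w4.png

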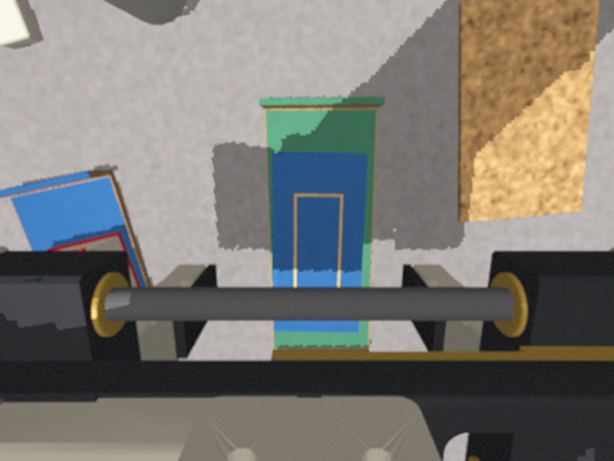

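The picture shows the blue volume centred and square between the fingers, its cover at columns 272–367 and the fingers at 190 and 440. Next I descend and grip.

>>> carry_out --deltas '[[[0,0,0.25,0,1],[0,0,0.4,0,1],[0,0,0.49,0,1],[0,0,0.49,0,1],[0,0,0.49,0,1]]]'

```text
clock: 6.35
tool_pos: [0.5586, 0.1655, 0.0209]
orientation: [179.9, 0.1, 170.9]
force: [-0.2, 0.1, 0.1]
opening: 0.0878
gripper_force: 0.0
```

>>> carry_out --deltas '[[[0,0,0,0,-1],[0,0,0,0,-1],[0,0,0,0,-1],[0,0,0,0,-1],[0,0,0,0,-1]]]'

```text
clock: 6.85
tool_pos: [0.5568, 0.165, 0.0192]
orientation: [180.0, 0.1, 170.9]
force: [-1.7, 0.4, 5.2]
opening: 0.058
gripper_force: 29.9
```

>>> carry_out --deltas '[[[0,0,-0.03,0,-1],[0,0,-0.06,0,-1],[0,0,-0.15,0,-1],[0,0,-0.3,0,-1],[0,0,-0.4,0,-1]]]'

```text
clock: 7.35
tool_pos: [0.5566, 0.1646, 0.1003]
orientation: [180.0, 0.0, 170.9]
force: [0.4, 0.7, -2.5]
opening: 0.0576
gripper_force: 29.9
```

>>> carry_out --deltas '[[[0.1,0.16,0,-0.005,-1],[0.26,0.42,0,-0.015,-1],[0.4,0.65,0,-0.017,-1],[0.452,0.733,0,-0.017,-1],[0.452,0.733,0,-0.017,-1]]]'

```text
clock: 7.85
tool_pos: [0.489, 0.3274, 0.0989]
orientation: [179.9, 0.0, 177.2]
force: [-0.8, -1.1, -2.8]
opening: 0.058
gripper_force: 29.9
```

Run:
```python
from h import *
p=ctrl.snapshot("wrist"); o=ctrl.get_obs(); print(o["tool_pos"],o["orientation"],o["opening"])
fits(p,dict(pad=[491,323,-3],volume_blue=[490,323,-3]),{"volume_blue":.08})
```

```text
[0.48925104 0.32550883 0.09864731] [-1.79990487e+02 -1.28691913e-02  1.77199990e+02] 0.057555365463309485
volume_blue 0.57 [484.8 325.5  -3.4] 0.73
```

>>> carry_out --deltas '[[[0,0,0.15,0,-1],[0,0,0.3,0,-1],[0,0,0.37,0,-1],[0,0,0.385,0,-1],[0,0,0.39,0,-1]]]'

```text
clock: 8.5
tool_pos: [0.4908, 0.3228, 0.0205]
orientation: [-180.0, -0.0, 177.0]
force: [0.8, -0.3, -2.1]
opening: 0.0579
gripper_force: 29.9
```

>>> carry_out --deltas '[[[0,0,0.003,0,-1],[0,0,0.006,0,-1],[0,0,0.006,0,-1]]]'

```text
clock: 8.8
tool_pos: [0.4907, 0.324, 0.0202]
orientation: [179.9, 0.0, 177.0]
force: [-0.4, -0.6, -1.5]
opening: 0.0579
gripper_force: 29.9
```

>>> carry_out --deltas '[[[0,0,0.004,0,-1],[0,0,0.008,0,-1],[0,0,0.008,0,-1],[0,0,0.008,0,-1]]]'

```text
clock: 9.2
tool_pos: [0.4906, 0.324, 0.0192]
orientation: [179.9, 0.1, 177.0]
force: [-3.6, -1.7, 8.4]
opening: 0.0577
gripper_force: 29.9
```

>>> carry_out --deltas '[[[0,0,0,0,1],[0,0,0,0,1],[0,0,0,0,1],[0,0,-0.12,0,1],[0,0,-0.3,0,1]]]'

```text
clock: 9.7
tool_pos: [0.4892, 0.3224, 0.0762]
orientation: [-179.8, -0.2, 177.0]
force: [0.9, 1.5, 0.6]
opening: 0.087
gripper_force: 0.0
```

>>> carry_out --deltas '[[[-0.25,-0.9,-0.7,-0.008,1],[-0.25,-0.9,-0.7,-0.008,1],[-0.25,-0.9,-0.7,-0.008,1],[-0.25,-0.9,-0.7,-0.008,1],[-0.25,-0.9,-0.7,-0.008,1]]]'

```text
clock: 10.2
tool_pos: [0.5316, 0.1394, 0.2203]
orientation: [179.9, 0.1, 179.9]
force: [0.4, 0.7, 0.7]
opening: 0.088
gripper_force: 0.0
```

>>> carry_out --deltas '[[[-0.3,-1,-0.3,0,1],[-0.3,-1,-0.3,0,1],[-0.3,-1,-0.3,0,1],[-0.3,-1,-0.3,0,1],[-0.3,-1,-0.3,0,1]]]'

```text
clock: 10.7
tool_pos: [0.5916, -0.0624, 0.2791]
orientation: [-180.0, 0.1, 179.7]
force: [-0.1, 0.1, 0.2]
opening: 0.0878
gripper_force: 0.0
```

>>> carry_out --deltas '[[[-0.1,-0.8,-0.1,0,1],[-0.1,-0.8,-0.1,0,1],[-0.1,-0.8,-0.1,0,1],[-0.1,-0.8,-0.1,0,1],[-0.1,-0.8,-0.1,0,1]]]'

```text
clock: 11.2
tool_pos: [0.6101, -0.2207, 0.2971]
orientation: [180.0, -0.1, 179.7]
force: [-0.0, 0.4, -0.6]
opening: 0.0877
gripper_force: 0.0
```

Run:
```python
from h import *
p=ctrl.snapshot("wrist"); o=ctrl.get_obs(); print(o["tool_pos"],o["orientation"],o["opening"])
fits(p,dict(volume_green=[541,-341,-10],tray_red=[540,-343,-9],elbow=[545,-165,54],tray_blue=[585,-12,3],volume_red=[591,-7,4]))
```

```text
[ 0.61002801 -0.21932722  0.29703434] [ 1.79975709e+02 -5.25792027e-02  1.79788632e+02] 0.08754749464226083
volume_green 0.7 [ 540.9 -341.8  -12.2] 0.982
tray_red 0.6 [ 576.7 -351.4  -12.7] 0.548
tray_red 0.57 [ 539.7 -340.4   -9.5] 0.988
elbow 0.62 [ 546.1 -166.4   55.2] 0.929
tray_blue 0.91 [583.6 -16.4   3.1] 0.966
volume_red 0.6 [590.4  -8.2   4.5] 0.984
```

>>> carry_out --deltas '[[[0.343,-0.614,0.935,0.033,1],[0.343,-0.614,0.935,0.033,1],[0.343,-0.614,0.935,0.033,1],[0.343,-0.614,0.935,0.033,1],[0.343,-0.614,0.935,0.033,1]]]'

```text
clock: 12.0
tool_pos: [0.5396, -0.3413, 0.1082]
orientation: [180.0, -0.1, 168.0]
force: [0.1, 0.2, 0.6]
opening: 0.0874
gripper_force: 0.0
```

>>> carry_out --deltas '[[[0,0,0.1,0,1],[0,0,0.3,0,1],[0,0,0.4,0,1],[0,0,0.458,0,1],[0,0,0.458,0,1]]]'

```text
clock: 12.5
tool_pos: [0.5409, -0.3406, 0.0179]
orientation: [180.0, -0.1, 168.1]
force: [-0.3, 0.3, 0.3]
opening: 0.0877
gripper_force: 0.0
```

>>> carry_out --deltas '[[[0,0,0,0,1],[0,0,0,0,-1],[0,0,0,0,-1],[0,0,0,0,-1],[0,0,0,0,-1]]]'

```text
clock: 13.0
tool_pos: [0.5416, -0.3416, 0.0197]
orientation: [-180.0, 0.1, 168.0]
force: [0.0, 0.1, 0.2]
opening: 0.0613
gripper_force: 0.0
```

>>> carry_out --deltas '[[[0,0,0,0,-1],[0,0,0,0,-1]]]'

```text
clock: 13.2
tool_pos: [0.5416, -0.3415, 0.0196]
orientation: [-180.0, 0.0, 168.0]
force: [-0.1, 2.0, 3.8]
opening: 0.058
gripper_force: 30.0
```

>>> carry_out --deltas '[[[0,0,-0.03,0,-1],[0,0,-0.1,0,-1],[0,0,-0.25,0,-1],[0,0,-0.45,0,-1],[0,0,-0.65,0,-1]]]'

```text
clock: 13.7
tool_pos: [0.5409, -0.3414, 0.151]
orientation: [180.0, -0.1, 168.0]
force: [1.2, -0.9, -2.5]
opening: 0.0575
gripper_force: 30.0
```

>>> carry_out --deltas '[[[0.02,0.12,0,-0.002,-1],[0.06,0.33,0,-0.005,-1],[0.1,0.55,0,-0.009,-1],[0.14,0.76,0,-0.009,-1],[0.168,0.935,0,-0.009,-1]]]'

```text
clock: 14.2
tool_pos: [0.547, -0.1497, 0.1502]
orientation: [180.0, 0.0, 171.3]
force: [1.3, -0.6, -1.2]
opening: 0.0579
gripper_force: 30.0
```

>>> carry_out --deltas '[[[0.02,0.17,0,0,-1],[0.04,0.34,0,0,-1],[0.06,0.5,0,0,-1],[0.08,0.66,0,0,-1],[0.09,0.8,0,0,-1]]]'

```text
clock: 14.7
tool_pos: [0.5536, 0.0108, 0.1502]
orientation: [180.0, 0.0, 171.3]
force: [0.4, -0.8, -2.5]
opening: 0.0574
gripper_force: 30.0
```

>>> carry_out --deltas '[[[0.02,0.17,0,0,-1],[0.04,0.36,0,0,-1],[0.06,0.55,0,0,-1],[0.08,0.7,0,0,-1],[0.092,0.785,0,0,-1]]]'

```text
clock: 15.2
tool_pos: [0.5596, 0.1694, 0.15]
orientation: [180.0, 0.0, 171.3]
force: [-0.2, -0.4, -2.2]
opening: 0.0581
gripper_force: 30.0
```

Run:
```python
from h import *
p=ctrl.snapshot("wrist"); save(p,"w5.png",scale=1.2); o=ctrl.get_obs(); print(o["tool_pos"],o["orientation"],o["opening"])
fits(p,dict(tray_green=[559,167,-9],volume_green=[559,167,-9],pad=[491,323,-3]),{"volume_green":.13})
```

```text
[0.55992807 0.1707552  0.14982601] [1.79939448e+02 5.21648012e-02 1.71373632e+02] 0.057886509535714635
volume_green 0.76 [558.2 167.7  -8.7] 0.715
```

View pics/w5.png

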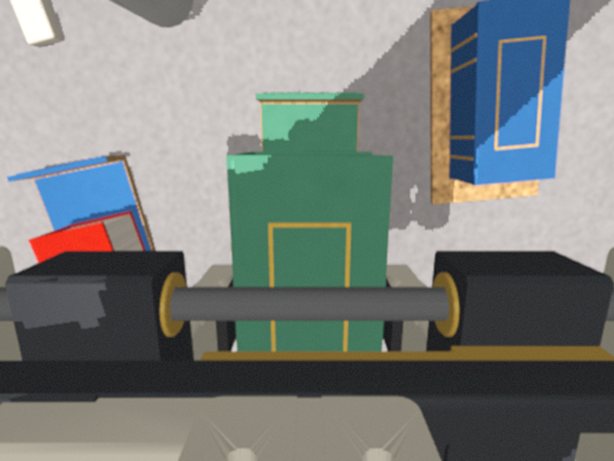

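The wrist picture shows the green volume held square, with the green tray centred under it (near wall at columns 258–363, row 96). The blue volume lies flat on the pad. Lowering now.

>>> carry_out --deltas '[[[0,0,0.12,0,-1],[0,0,0.3,0,-1],[0,0,0.48,0,-1],[0,0,0.58,0,-1],[0,0,0.6,0,-1]]]'

```text
clock: 15.9
tool_pos: [0.558, 0.1649, 0.0268]
orientation: [-179.8, -0.2, 171.2]
force: [-0.5, -0.1, -2.0]
opening: 0.0578
gripper_force: 30.0
```

>>> carry_out --deltas '[[[0,0,0.02,0,-1],[0,0,0.035,0,-1],[0,0,0.042,0,-1],[0,0,0.046,0,-1],[0,0,0.046,0,-1]]]'

```text
clock: 16.4
tool_pos: [0.5599, 0.1675, 0.0206]
orientation: [180.0, 0.0, 171.3]
force: [-0.2, 0.1, -3.1]
opening: 0.0578
gripper_force: 30.0
```

>>> carry_out --deltas '[[[0,0,0.003,0,-1],[0,0,0.006,0,-1],[0,0,0.008,0,-1],[0,0,0.008,0,-1]]]'

```text
clock: 16.8
tool_pos: [0.5598, 0.1675, 0.0196]
orientation: [180.0, 0.0, 171.3]
force: [-3.4, 0.1, 8.3]
opening: 0.0576
gripper_force: 30.0
```

>>> carry_out --deltas '[[[0,0,0,0,1],[0,0,0,0,1],[0,0,0,0,1],[0,0,-0.12,0,1],[0,0,-0.3,0,1]]]'

```text
clock: 17.3
tool_pos: [0.5581, 0.1664, 0.0768]
orientation: [-179.8, -0.2, 171.2]
force: [0.4, 1.1, -0.6]
opening: 0.0865
gripper_force: 0.0
```

>>> carry_out --deltas '[[[0,-0.1,-0.15,0,1],[-0.15,-0.35,-0.15,-0.015,1],[-0.286,-0.6,-0.15,-0.036,1],[-0.286,-0.844,-0.15,-0.036,1],[-0.286,-0.844,-0.15,-0.036,1]]]'

```text
clock: 17.8
tool_pos: [0.5898, -0.0122, 0.108]
orientation: [-180.0, -0.1, -176.0]
force: [-0.3, 0.8, -0.3]
opening: 0.0875
gripper_force: 0.0
```

Run:
```python
from h import *
p=ctrl.snapshot("wrist"); save(p,"w6.png",scale=1.2); o=ctrl.get_obs(); print(o["tool_pos"],o["orientation"],o["opening"])
fits(p,dict(volume_red=[591,-8,4],tray_blue=[584,-16,3]))
```

```text
[ 0.58977145 -0.01215941  0.10803042] [-1.79980184e+02 -6.35152628e-02 -1.75998413e+02] 0.08769095998148918
volume_red 0.61 [591.   -7.7   4.3] 0.986
```

View pics/w6.png

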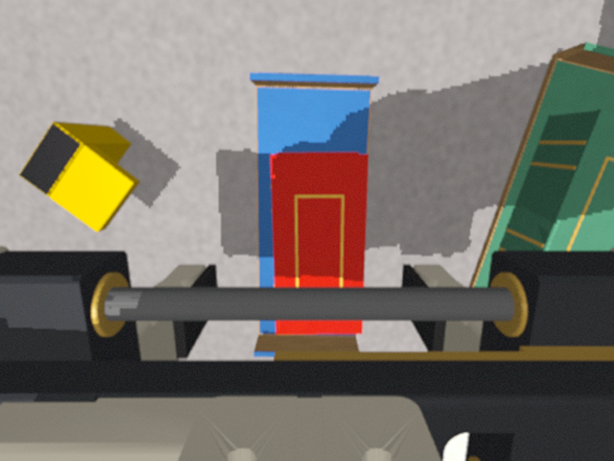

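The red cover sits at columns 272–367, centred and square between the fingers at 190 and 440. The green volume is in its tray at the right. Gripping red.

>>> carry_out --deltas '[[[0,0,0.1,0,1],[0,0,0.3,0,1],[0,0,0.4,0,1],[0,0,0.452,0,1],[0,0,0.452,0,1]]]'

```text
clock: 18.45
tool_pos: [0.5898, -0.0074, 0.0167]
orientation: [-180.0, -0.1, -175.7]
force: [-0.1, -0.1, 0.9]
opening: 0.0879
gripper_force: 0.0
```

>>> carry_out --deltas '[[[0,0,0,0,1],[0,0,0,0,-1],[0,0,0,0,-1],[0,0,0,0,-1],[0,0,0,0,-1]]]'

```text
clock: 18.95
tool_pos: [0.5907, -0.0082, 0.0185]
orientation: [180.0, 0.1, -175.8]
force: [-1.0, 2.3, 1.4]
opening: 0.0612
gripper_force: 1.1
```

>>> carry_out --deltas '[[[0,0,0,0,-1],[0,0,0,0,-1]]]'

```text
clock: 19.15
tool_pos: [0.5908, -0.0081, 0.0184]
orientation: [180.0, 0.0, -175.8]
force: [-1.7, 0.8, 5.2]
opening: 0.0576
gripper_force: 30.0
```

>>> carry_out --deltas '[[[0,0,-0.03,0,-1],[0,0,-0.1,0,-1],[0,0,-0.25,0,-1],[0,0,-0.45,0,-1],[0,0,-0.65,0,-1]]]'

```text
clock: 19.65
tool_pos: [0.5894, -0.0086, 0.1486]
orientation: [-180.0, -0.1, -175.8]
force: [0.6, 0.4, -1.8]
opening: 0.0572
gripper_force: 30.0
```

>>> carry_out --deltas '[[[0.02,-0.12,0,0.005,-1],[0.06,-0.33,0,0.015,-1],[0.1,-0.5,0,0.028,-1],[0.14,-0.7,0,0.038,-1],[0.167,-0.84,0,0.038,-1]]]'

```text
clock: 20.15
tool_pos: [0.5681, -0.1803, 0.1476]
orientation: [-180.0, -0.1, 170.4]
force: [1.1, -1.1, -2.7]
opening: 0.0578
gripper_force: 30.0
```

>>> carry_out --deltas '[[[0.003,-0.18,0,0,-1],[0.006,-0.38,0,0,-1],[0.01,-0.58,0,0,-1],[0.0145,-0.74,0,0,-1],[0.0145,-0.824,0,0,-1]]]'

```text
clock: 20.65
tool_pos: [0.538, -0.3425, 0.1473]
orientation: [180.0, -0.1, 170.4]
force: [-0.4, 0.5, -3.6]
opening: 0.058
gripper_force: 30.0
```

>>> carry_out --deltas '[[[0,0,0,0,-1],[0,0,0,0,-1]]]'

```text
clock: 20.85
tool_pos: [0.5391, -0.3402, 0.1475]
orientation: [180.0, -0.1, 170.5]
force: [-0.0, 0.6, -3.1]
opening: 0.0577
gripper_force: 30.0
```

Run:
```python
from h import *
p=ctrl.snapshot("wrist"); o=ctrl.get_obs(); print(o["tool_pos"],o["orientation"],o["opening"])
for k in ("volume_red","tray_red"):
    for d in ctrl.silhouettes(p,k): print(k,d["p"],d["centre"])
fits(p,dict(elbow=[545,-166,54]))
```

```text
[ 0.53936651 -0.33968166  0.14762814] [ 1.79976264e+02 -4.40680551e-02  1.70533600e+02] 0.057930132176730396
volume_red 0.77 [258.4, 193.6]
tray_red 0.93 [256.6, 104.2]
elbow 0.73 [ 545.9 -166.5   53.5] 0.988
```

>>> carry_out --deltas '[[[0,0,0.12,0,-1],[0,0,0.3,0,-1],[0,0,0.48,0,-1],[0,0,0.58,0,-1],[0,0,0.6,0,-1]]]'

```text
clock: 21.55
tool_pos: [0.538, -0.3389, 0.0252]
orientation: [179.9, -0.3, 170.6]
force: [-1.0, 0.7, -3.2]
opening: 0.0575
gripper_force: 30.0
```

>>> carry_out --deltas '[[[0,0,0.02,0,-1],[0,0,0.03,0,-1],[0,0,0.036,0,-1],[0,0,0.039,0,-1],[0,0,0.039,0,-1]]]'

```text
clock: 22.05
tool_pos: [0.5399, -0.3405, 0.0209]
orientation: [-180.0, 0.1, 170.5]
force: [0.1, -1.3, -2.1]
opening: 0.0575
gripper_force: 30.0
```

>>> carry_out --deltas '[[[0,0,0.003,0,-1],[0,0,0.005,0,-1],[0,0,0.006,0,-1],[0,0,0.006,0,-1]]]'

```text
clock: 22.45
tool_pos: [0.5395, -0.3404, 0.0189]
orientation: [-180.0, -0.0, 170.5]
force: [-0.1, 0.3, -3.1]
opening: 0.0579
gripper_force: 30.0
```

>>> carry_out --deltas '[[[0,0,0.003,0,-1],[0,0,0.006,0,-1],[0,0,0.006,0,-1],[0,0,0.006,0,-1]]]'

```text
clock: 22.85
tool_pos: [0.5397, -0.3404, 0.0185]
orientation: [-180.0, 0.0, 170.5]
force: [-3.0, 1.8, 5.7]
opening: 0.0579
gripper_force: 30.0
```

>>> carry_out --deltas '[[[0,0,0,0,1],[0,0,0,0,1],[0,0,0,0,1],[0,0,-0.12,0,1],[0,0,-0.3,0,1]]]'

```text
clock: 23.35
tool_pos: [0.5379, -0.3398, 0.0759]
orientation: [180.0, -0.3, 170.5]
force: [0.9, 0.2, 0.7]
opening: 0.0869
gripper_force: 0.0
```

>>> carry_out --deltas '[[[-0.246,0.65,-1,-0.026,1],[-0.246,0.65,-1,-0.026,1],[-0.246,0.65,-1,-0.026,1],[-0.246,0.65,-1,-0.026,1],[-0.246,0.65,-1,-0.026,1]]]'

```text
clock: 23.85
tool_pos: [0.6102, -0.2191, 0.2804]
orientation: [-180.0, 0.1, 179.9]
force: [0.3, -0.7, -0.6]
opening: 0.0878
gripper_force: 0.0
```

Run:
```python
from h import *
p=ctrl.snapshot("wrist"); save(p,"w7.png",scale=1.5); o=ctrl.get_obs(); print(o["tool_pos"],o["orientation"],o["opening"])
fits(p,dict(volume_red=[540,-341,-10],tray_red=[540,-341,-9],elbow=[545,-166,54],tray_blue=[584,-16,3]))
```

```text
[ 0.61393808 -0.21770606  0.28680414] [-179.84639458    0.58780652 -179.956659  ] 0.08751241628476852
volume_red 0.71 [ 540.2 -342.2   -9.4] 0.983
tray_red 0.9 [ 539.6 -340.6   -9.2] 0.982
elbow 0.76 [ 546.  -167.    53.8] 0.981
tray_blue 0.81 [583.6 -15.6   2.6] 0.922
```

View pics/w7.png

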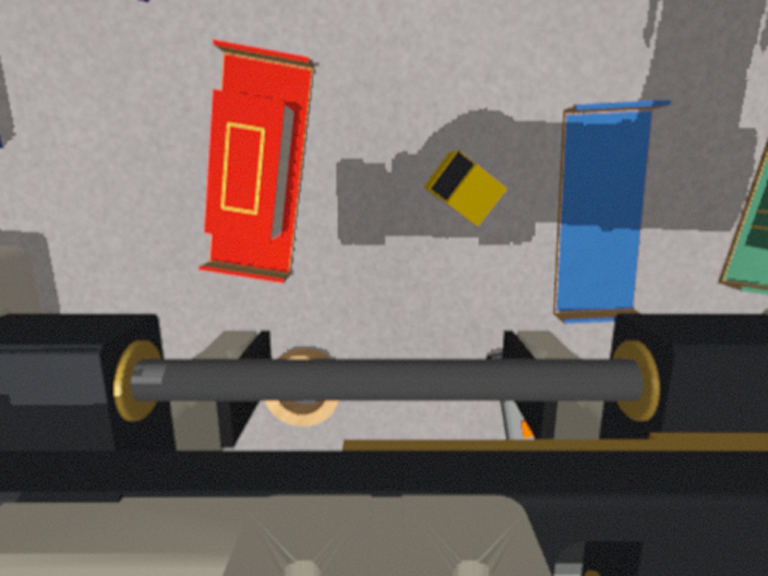

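The red volume is centred in its tray (1.5× pixels: (245,165)), and the fit agrees within 2 mm. The elbow is at (465,188), black leg top at upper left. Going to it with a 54° turn.

>>> carry_out --deltas '[[[0.318,0.27,0.79,-0.075,1],[0.318,0.27,0.79,-0.075,1],[0.318,0.27,0.79,-0.075,1],[0.318,0.27,0.79,-0.075,1],[0.318,0.27,0.79,-0.075,1]]]'

```text
clock: 24.6
tool_pos: [0.5407, -0.1658, 0.1148]
orientation: [179.7, -0.5, -153.1]
force: [0.1, 0.1, 0.7]
opening: 0.0878
gripper_force: 0.0
```

>>> carry_out --deltas '[[[0,0,0,-0.02,1],[0,0,0,-0.04,1],[0,0,0,-0.06,1],[0,0,0,-0.074,1],[0,0,0,-0.074,1]]]'

```text
clock: 25.1
tool_pos: [0.5465, -0.167, 0.1203]
orientation: [-180.0, -0.0, -126.5]
force: [-0.7, -0.5, -0.2]
opening: 0.0878
gripper_force: 0.0
```

Run:
```python
from h import *
p=ctrl.snapshot("wrist"); save(p,"w8.png",scale=1.2); o=ctrl.get_obs(); print(o["tool_pos"],o["orientation"],o["opening"])
fits(p,dict(elbow=[546,-167,54]))
```

```text
[ 0.546434   -0.16689864  0.12024158] [-1.79969491e+02  7.37755946e-04 -1.26651392e+02] 0.08774578146883058
elbow 0.65 [ 544.2 -169.4   54.7] 0.76
```

View pics/w8.png

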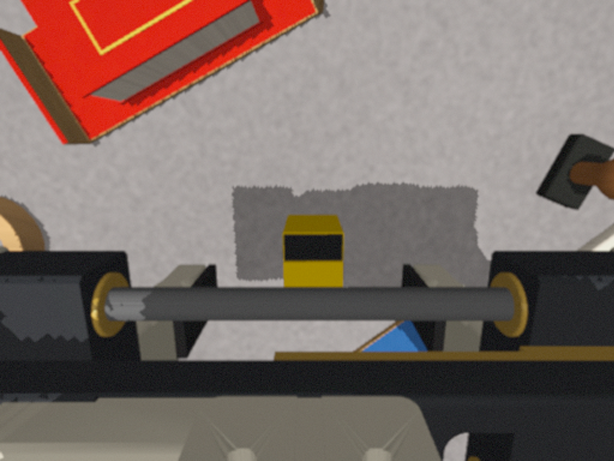

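Run:
```python
from h import *
p=ctrl.snapshot("wrist")
print(world(p,[313.5/1.2,247.5/1.2],.058), world(p,[285/1.2,247.5/1.2],.058),world(p,[342/1.2,247.5/1.2],.058))
```

```text
[ 0.54515337 -0.16597738  0.058     ] [ 0.55994189 -0.17697634  0.058     ] [ 0.53036666 -0.15498067  0.058     ]
```

The black leg top (columns 285–342) is centred between the fingers and measures within 1.5 mm of the TCP. Gripping.

>>> carry_out --deltas '[[[0,0,0.1,0,1],[0,0,0.3,0,1],[0,0,0.42,0,1],[0,0,0.48,0,1],[0,0,0.48,0,1]]]'

```text
clock: 25.75
tool_pos: [0.5451, -0.1662, 0.0224]
orientation: [179.9, -0.1, -126.5]
force: [-0.3, 0.3, 1.2]
opening: 0.0876
gripper_force: 0.0
```

>>> carry_out --deltas '[[[0,0,0,0,-1],[0,0,0,0,-1],[0,0,0,0,-1],[0,0,0,0,-1],[0,0,0,0,-1]]]'

```text
clock: 26.25
tool_pos: [0.5462, -0.1661, 0.0243]
orientation: [-180.0, 0.0, -126.5]
force: [-0.1, -0.4, 0.4]
opening: 0.0537
gripper_force: 0.0
```

>>> carry_out --deltas '[[[0,0,0,0,-1],[0,0,0,0,-1],[0,0,0,0,-1]]]'

```text
clock: 26.55
tool_pos: [0.5459, -0.1661, 0.0239]
orientation: [180.0, -0.0, -126.5]
force: [-1.8, 0.1, 3.1]
opening: 0.0401
gripper_force: 30.0
```

>>> carry_out --deltas '[[[0,0,-0.03,0,-1],[0,0,-0.1,0,-1],[0,0,-0.25,0,-1],[0,0,-0.4,0,-1],[0,0,-0.5,0,-1]]]'

```text
clock: 27.05
tool_pos: [0.5465, -0.1662, 0.126]
orientation: [-179.9, 0.0, -126.5]
force: [0.5, -0.5, -1.7]
opening: 0.0399
gripper_force: 30.0
```

>>> carry_out --deltas '[[[0.09,-0.015,0,0.018,-1],[0.18,-0.03,0,0.036,-1],[0.27,-0.045,0,0.054,-1],[0.36,-0.06,0,0.072,-1],[0.448,-0.076,0,0.087,-1]]]'

```text
clock: 27.55
tool_pos: [0.5043, -0.2478, 0.1239]
orientation: [180.0, -0.0, -158.0]
force: [0.6, -0.1, -1.5]
opening: 0.0398
gripper_force: 30.0
```

>>> carry_out --deltas '[[[0.07,-0.06,0,0.018,-1],[0.14,-0.12,0,0.036,-1],[0.21,-0.18,0,0.054,-1],[0.28,-0.24,0,0.072,-1],[0.344,-0.297,0,0.0874,-1]]]'

```text
clock: 28.05
tool_pos: [0.463, -0.3288, 0.1238]
orientation: [180.0, -0.0, 170.5]
force: [0.4, 0.2, -2.1]
opening: 0.0399
gripper_force: 30.0
```

>>> carry_out --deltas '[[[0,0,0,0,-1],[0,0,0,0,-1],[0,0,0,0,-1]]]'

```text
clock: 28.35
tool_pos: [0.4638, -0.3279, 0.1238]
orientation: [180.0, -0.0, 170.8]
force: [0.1, -0.3, -2.1]
opening: 0.04
gripper_force: 30.0
```

Run:
```python
from h import *
p=ctrl.snapshot("wrist"); save(p,"w9.png",scale=1.2); s=ctrl.snapshot("side"); save(s,"s1.png",(200,80,400,230),4)
o=ctrl.get_obs(); print(o["tool_pos"],o["orientation"],o["opening"],o["joint_pos"])
```

```text
[ 0.46399697 -0.32771539  0.12382386] [1.79999518e+02 4.42061731e-03 1.70844192e+02] 0.03961790214675166 [-1.55005486e+01  1.56555055e+01 -2.09142736e+01 -1.20455095e-03
 -5.34258806e+01 -8.36545420e+01]
```

View pics/w9.png

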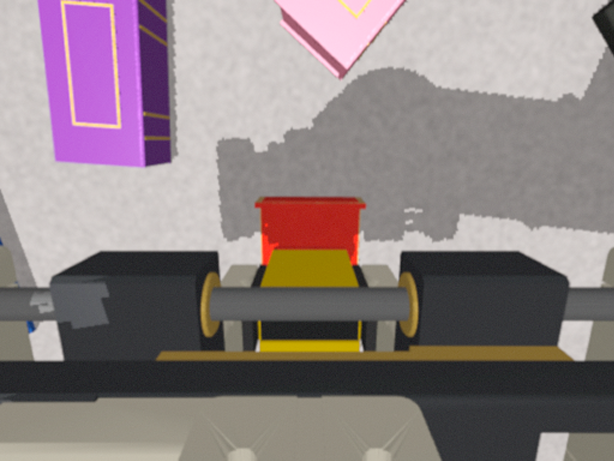

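The picture shows the elbow held square over the red tray's near gap: near wall at columns 256–364, row about 203; leg at columns 260–358. I'll check the wall position before lowering.

Run:
```python
from h import *
p=ctrl.snapshot("wrist"); print(ctrl.get_obs()["tool_pos"])
im=p["color"].astype(int); col=im[150:215,250:266].mean(1); print([tuple(c.astype(int)) for c in col[8:40:1]])
a=np.array([539.6,-340.5]); th=-9.3/57.3; R=np.array([[np.cos(th),-np.sin(th)],[np.sin(th),np.cos(th)]])
for x,z in ((-99,30),(-95,30),(-95,6)):
    w=R@np.array([x,0])+a; print(x,z,pix(p,[w[0]/1e3,w[1]/1e3,z/1e3]).round(1))
```

```text
[ 0.46397473 -0.32770635  0.12381026]
[(np.int64(142), np.int64(137), np.int64(136)), (np.int64(141), np.int64(136), np.int64(135)), (np.int64(141), np.int64(137), np.int64(135)), (np.int64(141), np.int64(137), np.int64(136)), (np.int64(141), np.int64(133), np.int64(132)), (np.int64(137), np.int64(110), np.int64(109)), (np.int64(133), np.int64(59), np.int64(57)), (np.int64(132), np.int64(27), np.int64(22)), (np.int64(140), np.int64(31), np.int64(25)), (np.int64(156), np.int64(41), np.int64(31)), (np.int64(165), np.int64(54), np.int64(37)), (np.int64(169), np.int64(56), np.int64(38)), (np.int64(177), np.int64(42), np.int64(30)), (np.int64(180), np.int64(36), np.int64(28)), (np.int64(179), np.int64(35), np.int64(27)), (np.int64(179), np.int64(37), np.int64(29)), (np.int64(178), np.int64(35), np.int64(29)), (np.int64(178), np.int64(36), np.int64(27)), (np.int64(177), np.int64(35), np.int64(26)), (np.int64(178), np.int64(36), np.int64(28)), (np.int64(178), np.int64(36), np.int64(28)), (np.int64(178), np.int64(35), np.int64(27)), (np.int64(178), np.int64(35), np.int64(27)), (np.int64(177), np.int64(36), np.int64(29)), (np.int64(177), np.int64(35), np.int64(28)), (np.int64(177), np.int64(35), np.int64(28)), (np.int64(177), np.int64(34), np.int64(28)), (np.int64(177), np.int64(34), np.int64(28)), (np.int64(177), np.int64(35), np.int64(29)), (np.int64(177), np.int64(34), np.int64(29)), (np.int64(177), np.int64(34), np.int64(28)), (np.int64(177), np.int64(35), np.int64(29))]
-99 30 [259.2 168.3]
-95 30 [259.2 172.9]
-95 6 [259.  168.2]
```

Predicted and seen wall rows agree within about 2 px (2 mm), well inside the 8 mm clearance. Lowering.

>>> carry_out --deltas '[[[0,0,0.08,0,-1],[0,0,0.2,0,-1],[0,0,0.31,0,-1],[0,0,0.38,0,-1],[0,0,0.4,0,-1]]]'

```text
clock: 29.0
tool_pos: [0.4629, -0.3275, 0.0421]
orientation: [180.0, -0.2, 170.8]
force: [-0.1, 0.3, -1.5]
opening: 0.04
gripper_force: 30.0
```

>>> carry_out --deltas '[[[0,0,0,0,-1],[0,0,0.02,0,-1],[0,0,0.04,0,-1],[0,0,0.055,0,-1],[0,0,0.06,0,-1]]]'

```text
clock: 29.5
tool_pos: [0.4636, -0.3282, 0.0317]
orientation: [180.0, -0.0, 170.7]
force: [-0.7, -0.2, -2.1]
opening: 0.0398
gripper_force: 30.0
```

>>> carry_out --deltas '[[[0,0,0.003,0,-1],[0,0,0.006,0,-1],[0,0,0.007,0,-1],[0,0,0.007,0,-1]]]'

```text
clock: 29.9
tool_pos: [0.4637, -0.3282, 0.0304]
orientation: [180.0, 0.0, 170.7]
force: [0.2, -0.9, -1.9]
opening: 0.0403
gripper_force: 30.0
```

>>> carry_out --deltas '[[[0,0,0.002,0,-1],[0,0,0.004,0,-1],[0,0,0.004,0,-1],[0,0,0.004,0,-1]]]'

```text
clock: 30.3
tool_pos: [0.4638, -0.3282, 0.0299]
orientation: [-180.0, 0.0, 170.8]
force: [-1.9, 0.7, 2.9]
opening: 0.0399
gripper_force: 30.0
```

>>> carry_out --deltas '[[[0,0,0,0,1],[0,0,0,0,1],[0,0,0,0,1],[0,0,0,0,1],[0,0,0,0,1]]]'

```text
clock: 30.8
tool_pos: [0.4637, -0.3282, 0.0295]
orientation: [180.0, -0.0, 170.8]
force: [-0.5, 0.1, -0.5]
opening: 0.074
gripper_force: 0.0
```

>>> carry_out --deltas '[[[0,0,-0.05,0,1],[0,0,-0.15,0,1],[0,0,-0.3,0,1],[0,0,-0.45,0,1]]]'

```text
clock: 31.2
tool_pos: [0.4634, -0.3282, 0.121]
orientation: [-180.0, -0.0, 170.8]
force: [0.1, -0.1, 0.6]
opening: 0.0872
gripper_force: 0.0
```

>>> carry_out --deltas '[[[-0.53,0.49,-0.9,-0.026,1],[-0.53,0.49,-0.9,-0.026,1],[-0.53,0.49,-0.9,-0.026,1],[-0.53,0.49,-0.9,-0.026,1],[-0.53,0.49,-0.9,-0.026,1]]]'

```text
clock: 31.7
tool_pos: [0.586, -0.2476, 0.3041]
orientation: [-179.9, 0.3, -179.8]
force: [0.3, -0.3, -0.5]
opening: 0.0877
gripper_force: 0.0
```

>>> carry_out --deltas '[[[0,0,0,0,1],[0,0,0,0,1]]]'

```text
clock: 31.9
tool_pos: [0.5841, -0.248, 0.3002]
orientation: [180.0, 0.1, -179.8]
force: [-0.3, 0.4, 0.1]
opening: 0.0876
gripper_force: 0.0
```

Run:
```python
from h import *
p=ctrl.snapshot("wrist"); s=ctrl.snapshot("side"); print(ctrl.get_obs()["tool_pos"])
fits(p,dict(volume_red=[540,-341,-10],tray_red=[540,-341,-9],elbow=[464,-328,-9]),{"elbow":.006})
a=cv2.resize(p["color"][0:200,60:320],(780,600))[:, :, ::-1]; b=cv2.resize(s["color"][100:200,220:350],(780,600),interpolation=cv2.INTER_CUBIC)[:,:,::-1]
cv2.imwrite("pics/c1.png",cv2.resize(np.hstack([a,b]),(800,308)))
```

```text
[ 0.58303584 -0.24852829  0.29878821]
volume_red 0.97 [ 540.9 -341.9   -9.5] 0.98
tray_red 0.98 [ 539.7 -340.4   -9. ] 0.974
elbow 0.68 [ 464.9 -329.8   -8.6] 0.938
```

View pics/c1.png

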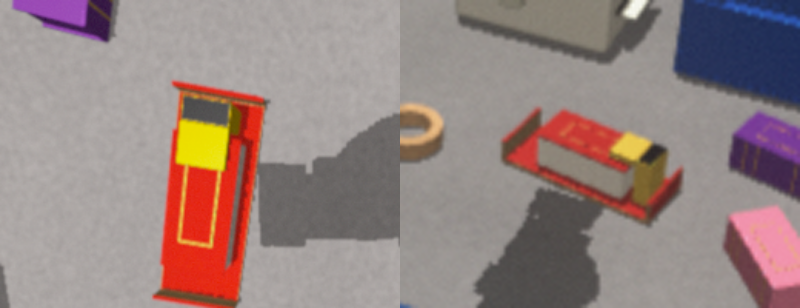

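The left crop shows the elbow at (205,130), its leg in the near gap and its arm over the red cover. The side crop confirms this at (650,160). The red volume is still centred. Now blue from the pad.

>>> carry_out --deltas '[[[0.155,0.953,0.25,0.008,1],[0.155,0.953,0.25,0.008,1],[0.155,0.953,0.25,0.008,1],[0.155,0.953,0.25,0.008,1],[0.155,0.953,0.25,0.008,1]]]'

```text
clock: 32.65
tool_pos: [0.5507, -0.0541, 0.2478]
orientation: [180.0, -0.2, 177.4]
force: [0.6, -0.5, -0.2]
opening: 0.0878
gripper_force: 0.0
```

>>> carry_out --deltas '[[[0.205,0.945,0.35,0,1],[0.205,0.945,0.35,0,1],[0.205,0.945,0.35,0,1],[0.205,0.945,0.35,0,1],[0.205,0.945,0.35,0,1]]]'

```text
clock: 33.15
tool_pos: [0.5193, 0.1354, 0.1774]
orientation: [-179.9, -0.2, 177.4]
force: [0.0, -0.2, -0.3]
opening: 0.0876
gripper_force: 0.0
```

>>> carry_out --deltas '[[[0.205,0.945,0.345,0,1],[0.205,0.945,0.345,0,1],[0.205,0.945,0.345,0,1],[0.205,0.945,0.345,0,1],[0.205,0.945,0.345,0,1]]]'

```text
clock: 33.65
tool_pos: [0.4883, 0.3261, 0.1083]
orientation: [-179.9, -0.1, 177.4]
force: [-0.1, -1.1, -0.3]
opening: 0.0876
gripper_force: 0.0
```

>>> carry_out --deltas '[[[0,0,0,0,1],[0,0,0,0,1]]]'

```text
clock: 33.85
tool_pos: [0.4894, 0.3224, 0.1107]
orientation: [-180.0, -0.0, 177.2]
force: [0.1, -0.7, 0.4]
opening: 0.0881
gripper_force: 0.0
```

Run:
```python
from h import *
p=ctrl.snapshot("wrist"); o=ctrl.get_obs(); print(o["tool_pos"],o["orientation"])
fits(p,dict(volume_blue=[490,324,-3],volume_green=[559,167,-9],tray_green=[559,167,-9]))
```

```text
[0.48957298 0.32227346 0.11103081] [1.79993724e+02 1.28084113e-02 1.77164107e+02]
volume_blue 0.93 [486.8 322.2  -3.9] 0.983
```

>>> carry_out --deltas '[[[0.005,0,0.1,0,1],[0.01,0,0.3,0,1],[0.01,0,0.4,0,1],[0.01,0,0.46,0,1],[0.01,0,0.46,0,1]]]'

```text
clock: 34.55
tool_pos: [0.4868, 0.3225, 0.0175]
orientation: [-179.9, -0.1, 177.2]
force: [0.4, 0.0, 1.4]
opening: 0.0874
gripper_force: 0.0
```

>>> carry_out --deltas '[[[0,0,0,0,1],[0,0,0,0,-1],[0,0,0,0,-1],[0,0,0,0,-1],[0,0,0,0,-1]]]'

```text
clock: 35.05
tool_pos: [0.4872, 0.3239, 0.0191]
orientation: [180.0, 0.0, 177.2]
force: [-0.0, -0.0, 0.3]
opening: 0.0612
gripper_force: 0.0
```

>>> carry_out --deltas '[[[0,0,0,0,-1],[0,0,0,0,-1]]]'

```text
clock: 35.25
tool_pos: [0.4872, 0.3239, 0.019]
orientation: [180.0, 0.0, 177.2]
force: [-1.5, -0.0, 3.7]
opening: 0.058
gripper_force: 29.9
```

>>> carry_out --deltas '[[[0,0,-0.03,0,-1],[0,0,-0.1,0,-1],[0,0,-0.25,0,-1],[0,0,-0.45,0,-1],[0,0,-0.65,0,-1]]]'

```text
clock: 35.75
tool_pos: [0.4864, 0.323, 0.1494]
orientation: [-179.9, -0.1, 177.2]
force: [-0.1, 0.6, -2.1]
opening: 0.0582
gripper_force: 29.9
```

>>> carry_out --deltas '[[[-0.04,-0.12,0,-0.003,-1],[-0.11,-0.33,0,-0.008,-1],[-0.18,-0.52,0,-0.016,-1],[-0.24,-0.7,0,-0.016,-1],[-0.281,-0.837,0,-0.016,-1]]]'

```text
clock: 36.25
tool_pos: [0.5348, 0.1515, 0.1484]
orientation: [-180.0, -0.1, -177.1]
force: [0.2, -0.2, -2.5]
opening: 0.0577
gripper_force: 29.9
```

>>> carry_out --deltas '[[[-0.04,-0.18,0,0,-1],[-0.09,-0.4,0,0,-1],[-0.14,-0.6,0,0,-1],[-0.18,-0.78,0,0,-1],[-0.2,-0.861,0,0,-1]]]'

```text
clock: 36.75
tool_pos: [0.5837, -0.019, 0.1482]
orientation: [-180.0, -0.1, -177.1]
force: [-0.2, 0.1, -2.7]
opening: 0.0577
gripper_force: 29.9
```

>>> carry_out --deltas '[[[0,0,0,0,-1],[0,0,0,0,-1],[0,0,0,0,-1]]]'

```text
clock: 37.05
tool_pos: [0.5837, -0.0155, 0.1484]
orientation: [180.0, -0.0, -177.0]
force: [-0.5, 0.6, -2.7]
opening: 0.0576
gripper_force: 29.9
```

Run:
```python
from h import *
p=ctrl.snapshot("wrist"); save(p,"w10.png",scale=1.2); o=ctrl.get_obs(); print(o["tool_pos"],o["orientation"])
fits(p,dict(volume_green=[559,167,-9],tray_green=[559,167,-9]))
```

```text
[ 0.58376718 -0.01532978  0.1485619 ] [ 1.79991277e+02 -9.57246834e-03 -1.76954708e+02]
volume_green 0.74 [557.6 165.8  -8.2] 0.846
```

View pics/w10.png

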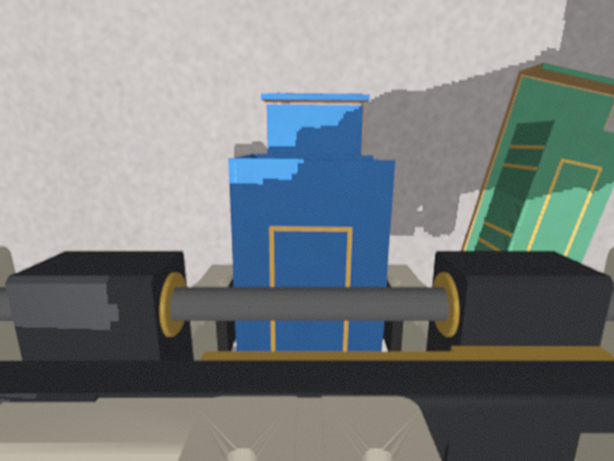

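The blue volume is held square over the blue tray. Its near wall is at columns 262–369, a few pixels right of the volume's middle (312), so I'll check the sideways offset.

Run:
```python
from h import *
p=ctrl.snapshot("wrist")
im=p["color"][:,:,::-1]; hsv=cv2.cvtColor(im,cv2.COLOR_BGR2HSV)
m=((hsv[...,0]>100)&(hsv[...,0]<125)&(hsv[...,1]>130)&(hsv[...,2]>60))
for r in (79,81,90,100,110,122,140,160,180,200):
    c=np.where(m[r,150:360])[0]+150
    if len(c): print(r,c.min(),c.max())
print("tcp",ctrl.get_obs()["tool_pos"])
a=np.array([583.8,-16]); th=2.9/57.3; R=np.array([[np.cos(th),-np.sin(th)],[np.sin(th),np.cos(th)]])
P=lambda x,y,z:pix(p,[*( (R@np.array([x,y])+a)/1e3),z/1e3]).round(1)
print("wall top",P(-99,-40,30),P(-99,40,30),"floor -80",P(-80,-40,6),P(-80,40,6))
print("vol top",P(-59,-29,182),P(-59,29,182),P(0,-29,182),P(0,29,182))
```

```text
79 218 306
81 218 306
90 223 301
100 223 300
110 223 300
122 223 299
140 191 327
160 192 326
180 193 324
200 194 323
tcp [ 0.58388027 -0.01530864  0.14862756]
wall top [213.5  77.1] [304.9  77.4] floor -80 [217.8 101.2] [300.2 101.5]
vol top [190.7 133.2] [331.4 133.6] [197.4 263.3] [323.  263.7]
```

>>> carry_out --deltas '[[[0,0.01,0.12,0,-1],[0,0.01,0.3,0,-1],[0,0.01,0.48,0,-1],[0,0.01,0.58,0,-1],[0,0.01,0.6,0,-1]]]'

```text
clock: 37.75
tool_pos: [0.582, -0.0141, 0.026]
orientation: [-179.9, -0.3, -177.0]
force: [-0.5, -0.8, -1.7]
opening: 0.0579
gripper_force: 29.9
```

>>> carry_out --deltas '[[[0,0,0.02,0,-1],[0,0,0.03,0,-1],[0,0,0.036,0,-1],[0,0,0.039,0,-1],[0,0,0.039,0,-1]]]'

```text
clock: 38.25
tool_pos: [0.5843, -0.0141, 0.0214]
orientation: [180.0, 0.1, -177.0]
force: [-0.3, 0.4, -2.2]
opening: 0.0581
gripper_force: 29.9
```

>>> carry_out --deltas '[[[0,0,0.003,0,-1],[0,0,0.005,0,-1],[0,0,0.007,0,-1],[0,0,0.007,0,-1]]]'

```text
clock: 38.65
tool_pos: [0.5839, -0.0142, 0.0193]
orientation: [-180.0, -0.0, -177.0]
force: [-0.2, -0.1, -3.0]
opening: 0.0576
gripper_force: 29.9
```

>>> carry_out --deltas '[[[0,0,0.002,0,-1],[0,0,0.004,0,-1],[0,0,0.004,0,-1],[0,0,0.004,0,-1]]]'

```text
clock: 39.05
tool_pos: [0.584, -0.0142, 0.019]
orientation: [-180.0, 0.0, -177.0]
force: [-2.0, 0.2, 4.6]
opening: 0.058
gripper_force: 29.9
```

>>> carry_out --deltas '[[[0,0,0,0,1],[0,0,0,0,1],[0,0,0,0,1],[0,0,-0.12,0,1],[0,0,-0.35,0,1]]]'

```text
clock: 39.55
tool_pos: [0.5815, -0.0147, 0.0859]
orientation: [-179.9, -0.4, -177.0]
force: [1.5, 1.1, -1.0]
opening: 0.0869
gripper_force: 0.0
```

>>> carry_out --deltas '[[[-0.27,0.39,-1,0.008,1],[-0.27,0.39,-1,0.008,1],[-0.27,0.39,-1,0.008,1],[-0.27,0.39,-1,0.008,1],[-0.27,0.39,-1,0.008,1]]]'

```text
clock: 40.05
tool_pos: [0.636, 0.0681, 0.2937]
orientation: [179.9, 0.4, -179.8]
force: [0.4, -0.2, 0.5]
opening: 0.0877
gripper_force: 0.0
```

>>> carry_out --deltas '[[[0,0,0,0,1],[0,0,0,0,1],[0,0,0,0,1]]]'

```text
clock: 40.35
tool_pos: [0.633, 0.0662, 0.2871]
orientation: [-180.0, -0.1, -179.9]
force: [-0.1, -0.4, 0.9]
opening: 0.0875
gripper_force: 0.0
```

Run:
```python
from h import *
p=ctrl.snapshot("wrist"); o=ctrl.get_obs(); print(o["tool_pos"],o["orientation"])
fits(p,dict(volume_green=[559,167,-9],tray_green=[559,167,-9],volume_blue=[584,-14,3],tray_blue=[584,-15,3]))
a=cv2.resize(p["color"][:,:,::-1],(560,420))
cv2.imwrite("pics/c2.png",a)
t=ctrl.snapshot("top"); spots(t,["pencil_cup","scanner"])
cv2.imwrite("pics/t2.png",cv2.resize(t["color"][60:320,60:440][:,:,::-1],(760,520)))
```

```text
[0.63303506 0.06610559 0.28706258] [-1.79961318e+02 -1.34279636e-01 -1.79905843e+02]
volume_green 0.74 [558.3 165.9  -8.4] 0.98
tray_green 0.61 [559.7 167.5  -8.5] 0.979
volume_blue 0.88 [583.7 -15.9   2.1] 0.984
tray_blue 0.74 [583.5 -13.3   2.8] 0.991
pencil_cup 0.79 [201. 262.] [376.6  90.4  37.5]
scanner 0.63 [262. 104.] [797.4 -74.6  20. ]
scanner 0.63 [241. 181.] [588.6 -16.1  20. ]
```

View pics/c2.png

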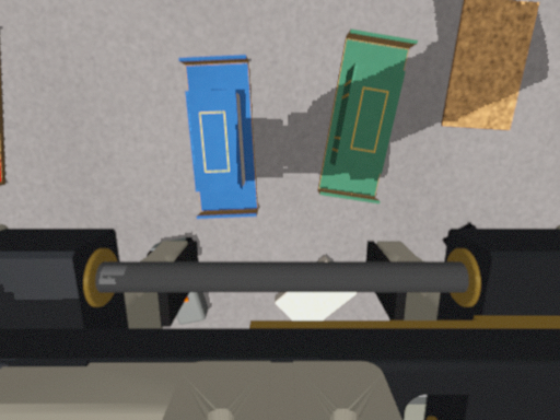

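The picture shows blue at (218,138) and green at (368,118), each centred in the tray of its own colour within about 3 mm. The cup and scanner are unmoved. Handing in.

```bash
python3 -c "
from plant import ctrl
print(ctrl.close_job())"
```

```text
the job is handed in; nothing more can be done
None
```

I handed the job in at about 40 s with all three volumes flat in their own trays, within about 3 mm of centre, the red one locked by the yellow elbow, and the pencil cup and scanner untouched.

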